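# Tighten the hold-down on the work block

### The job

Two hold-downs with wing nuts are screwed to the bench. On the one whose steel bar bears on the wooden block, turn the wing nut clockwise (seen from above) until it is tight against its stop, then let go. There is only a short arc between its two upright wooden cheeks: do not knock them, and leave the other hold-down's nut as it is.

Things in the scene. Friction and masses are not known exactly. Their poses are not given: they have to be found in the camera images.
- work_nut (a joint): clockwise turn (from above) of the wing nut to be tightened, rad: starts between 0.05 and 0.40, hard tight stop at 1.30. It turns about a fixed vertical axis against a steady friction of about 0.12 N m, stays where it is left and does not rise or sink
- work_wings (a point): steel wing nut to be tightened: point on its axis at grip height, 79 mm above the table, 12 mm below the wing tops, 24 mm above the nut's underside. x runs along the wings (58 mm end to end, flat sides, 9 mm thick), z up. Between the wings a solid web, also 9 mm thick, reaches 2 mm above this point. The lowest 12 mm of the nut are a round hub up to 28 mm wide, on a flat steel bar 30 mm wide
- work_cheeks: two upright wooden cheeks beside that nut, fixed, 18 mm thick, 50 mm wide, tops 91 mm above the table; origin on the table under the nut's axis. They stand at -x and +x, inner faces 48 mm from the axis. The wings point 0.65 rad counter-clockwise of this x at joint value 0 and 0.65 rad clockwise of it at 1.30: fingers that pinch the wings' flat sides stay clear of the cheeks all the way
- spare_wing_end (a point): end of one wing of the other, equal hold-down's nut, 26 mm from its axis, 82 mm above the table; no block (the wanted one has a brown 200 x 85 x 45 mm block) lies under that bar. To be left as it is

How it is judged:
At the end, for the whole second after the job is handed in: the nut of the hold-down with the block is turned clockwise to within 0.2 rad (11 degrees) of its tight stop and at rest, the other nut's wing within 6 mm of where it was (value of joint work_nut above 1.1 rad and velocity of joint work_nut below 0.05 rad/s and distance of spare_wing_end from where it was at the start of the episode below 0.006 m); the robot touches nothing.
It fails at once if the hand or arm knocks a cheek of the hold-down with more than 8 N (contact force between any of the fingers, the arm and work_cheeks above 8 N).
It fails at once if the other hold-down's nut is turned (distance of spare_wing_end from where it was at the start of the episode above 0.006 m).
It also fails if it takes over 29 s, if anything falls off the work surface, if the arm or the gripper's body presses on something with over 40 N, if the wrist force passes 120 N, or if a joint passes its speed limit or range.

### The arm

A 6-joint arm with a two-finger parallel gripper is mounted at the origin on a cart in front of the work surface, level with it; the furniture and walls round the work are solid. World frame = base frame: x ahead of the robot, y to its left, z up, the work surface at z = 0. Lengths are in m, angles in rad, forces in N, time in s.
With the tool pointing down it reaches from about 0.35 to 0.975 m from the base axis. Payload 4.9 kg.
Tool frame: the origin (TCP) lies at the very end of the fingers, on their centre line; the grasp point (between the pads) lies 19 mm behind it (manip.tcp_to_grasp is the distance from the TCP to the grasp point, in m); z points along the fingers, y is the direction in which the jaws open and shut (so a half turn about z gives the same grasp; the last joint's range is limited). The gripper opens to 85 mm and grips with 20 to 120 N. Pads are 22 mm wide; open, the fingers measure 114 mm over their backs; the gripper's body (76 mm by 85 mm) begins 54 mm behind the grasp point. The pads swing forward as they close: fully open they stand 13 mm farther back than shut.
Start: joints at [1.069, 0.053, 1.613, -0, 1.476, -0.119], TCP at [0.233, 0.58, 0.231] pointing down, gripper open.
Joint ranges: [-3.01, 3.01], [-1.01, 2.22], [0.06, 2.58], [-1.02, 4.17], [0.09, 2.62], [-3.14, 3.14]. Speed limits (rad/s): [2.57, 2.57, 3.14, 3.14, 3.14, 3.14].

### API

Orientations are given as a unit quaternion [w, x, y, z].
In Python, from plant import sensors, cams, job, finder, manip gives the robot as it stands.
- The arm moves only by the shell command python3 -m pendant 'ROWS'. ROWS is JSON, a list of rows, each an object of numbers: "wx", "wy", "wz": the turn, a rotation vector about the tool's x, y, z in degrees; "dx", "dy", "dz": the shift along the tool's x, y, z in m; "hand": the gripper's target within -1 to 1 (fully open at 1, half-way at 0, shut at -1). A call has 1 to 20 rows; each row is the pose to reach, as a shift and turn from the pose commanded when the call began, along the tool's axes at that moment; what a row does not reach only later rows make up. A row lasts 1/12 s, in which the tool goes at most 41.7 mm and 7.16 degrees, less where a joint would pass 70% of its speed; a pose out of reach is approached as far as the arm can. A call with a gripper value outside its range is refused whole. The fingers move at their own pace and stop on an object; the grip force is fixed at half the most. Time passes only in rows, so rows that repeat a pose let the fingers close. It gives the time, the measured TCP pose, the force and the opening at its end, in the units of the state.
- sensors.state(): the state, without advancing time (a new reading comes with each control period).
- cams.grab_frame(name): name is "scene" or "top"; returns (picture, depth): 400x640x3 uint8, red, green, blue; 400x640 float32, m along the optical axis (not along the pixel's ray), 0 where there is no reading.
- cams.calibration(name): a dict with "fov_y" (degrees; the focal length in pixels is half the picture's height over the tangent of half this angle, whatever the lens; pixels are square), "cx", "cy" (the principal point, pixels), "pose" (4x4, takes a point from camera to world coordinates). Camera axes: x right, y down, z forward; pixel columns grow to the right and rows downward; lengths in m; the calibration is good to about 2 mm. A picture is of the moment at which its call begins. calibration takes no time and is no camera call.
- job.job_done(): hands the job in, once; it reports no verdict.
Trained networks look in the newest picture that a camera, given by its name, has taken for a name from the list of things; names that differ only in an ending like _2 or _b are one class to them, and where a whole thing is asked for, a point or a joint stands for the part that bears it (a point fixed in the world has none). Each returns a list of dicts, best first, with "score" (0 to 1); they miss things now and then, are a little off and sometimes report something else, mostly with a low value. They report only what shows in the picture. A call takes as long as a camera call.
- finder.look_for(camera, thing): "position" ([x, y, z] in m, in world coordinates, good to about 4 mm: the middle of the surface that is visible of it).
The state is a dict: "time": time; "joint_pos": joint angles; "joint_vel": joint speeds; "joint_efforts": joint torques, N m; "tool_pos": TCP position; "tool_rot": TCP orientation; "contact_force": force on the tool from outside, world axes, zero at the start; "ft_torque": the same for the moment, N m; "gripper_width": opening from 0.0 (shut) to 1.0 (fully open).
Only numpy, scipy, OpenCV 4.12 (cv2) and the standard library are available. Lean on these libraries where they do the work, as an engineer would, in place of code of your own. Each camera call takes 0.05 s, during which the arm holds its last target. There are 200 camera calls.

## Working session

There is one attempt and no reset: what is moved stays moved. The work goes in short steps, Python scripts to look and compute and a shell command to move; the robot and the scene stay as the last step left them, time stands still between calls to the robot, and variables do not carry over. Pictures are saved under pics/ and viewed, about 8 in all and at most 12, crops included, and the job is handed in when it is done.

```bash
mkdir -p pics; python3 - <<'E'
from plant import sensors,cams,finder,manip
import cv2,numpy as np
s=sensors.state();print(s['time'],s['tool_pos'],s['tool_rot'],manip.tcp_to_grasp)
for c in('scene','top'):
    p,d=cams.grab_frame(c);cv2.imwrite(f'pics/{c}0.png',p[...,::-1]);np.save(f'pics/{c}0d.npy',d)
    k=cams.calibration(c);print(c,k['fov_y'],k['cx'],k['cy'],np.round(k['pose'],3).tolist())
    for t in('work_wings','work_cheeks','spare_wing_end'):
        print(t,[(round(r['score'],2),np.round(r['position'],3).tolist()) for r in finder.look_for(c,t)[:3]])
E
```

```text
0.0 [0.23315143 0.57921844 0.23007518] [-2.94568425e-04  1.90230846e-01  9.81738845e-01 -9.89161865e-04] 0.0187
scene 47.17524636700979 320.9413036479908 197.52581419123405 [[-0.653, -0.58, 0.487, 0.144], [-0.758, 0.506, -0.412, 0.278], [-0.007, -0.638, -0.77, 0.727], [0.0, 0.0, 0.0, 1.0]]
work_wings [(0.75, [0.564, -0.29, 0.082])]
work_cheeks [(0.75, [0.606, -0.291, 0.07])]
spare_wing_end [(0.67, [0.534, 0.112, 0.084])]
top 54.87506141976194 324.946727032314 202.35181335070368 [[0.028, -0.981, 0.192, 0.407], [-1.0, -0.025, 0.017, -0.073], [-0.012, -0.192, -0.981, 0.966], [0.0, 0.0, 0.0, 1.0]]
work_wings [(0.74, [0.565, -0.292, 0.079])]
work_cheeks [(0.66, [0.608, -0.293, 0.082])]
spare_wing_end [(0.45, [0.564, -0.289, 0.078])]
```

View pics/top0.png

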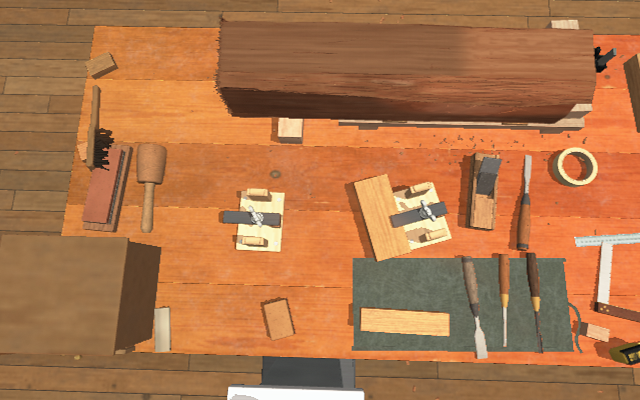

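View pics/scene0.png

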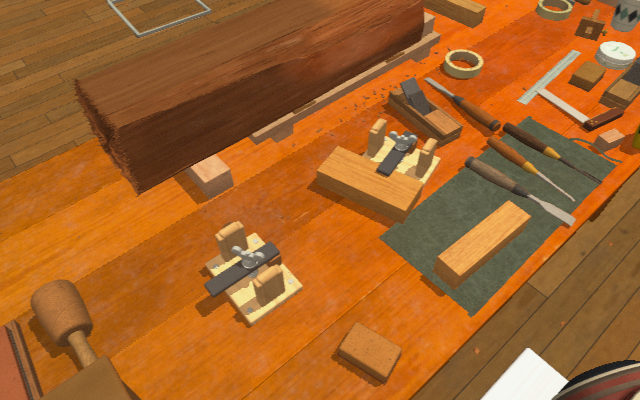

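Top view: the hold-down with the block is the right-hand one, nut at about (428,211), cheeks at about (418,188) and (434,236). The spare is at about (257,217). The scene view agrees. Next I measure wing and cheek directions and obstacle heights.

```bash
cat > h.py <<'E'
import numpy as np,cv2
from plant import cams
def cloud(c,d):
    k=cams.calibration(c);f=d.shape[0]/2/np.tan(np.radians(k['fov_y']/2))
    v,u=np.mgrid[:d.shape[0],:d.shape[1]]
    P=np.stack([(u-k['cx'])/f*d,(v-k['cy'])/f*d,d],-1)@k['pose'][:3,:3].T+k['pose'][:3,3]
    P[d<=0]=np.nan
    return P
E
python3 - <<'E'
from h import *
for c in('scene','top'):
    P=cloud(c,np.load(f'pics/{c}0d.npy')); 
    img=cv2.imread(f'pics/{c}0.png').astype(int)
    m=(abs(P[...,0]-.565)<.1)&(abs(P[...,1]+.291)<.1)&(P[...,2]>.06)
    sat=img.max(-1)-img.min(-1)
    g=m&(sat<40)&(np.hypot(P[...,0]-.565,P[...,1]+.291)<.035)&(P[...,2]>.068)
    w=m&(sat>=50)
    q=P[w];a=q[q[:,0]>.565];b=q[q[:,0]<.565]
    print(c,'cheeks',len(a),np.nanmean(a,0) if len(a) else 0,len(b),np.nanmean(b,0) if len(b) else 0, 'tops',np.percentile(q[:,2],95))
    q=P[g];print('nut',len(q));
    if len(q)>3:
        (cx,cy),(W,H),an=cv2.minAreaRect(q[:,:2].astype(np.float32)*1000)
        ev,E=np.linalg.eigh(np.cov(q[:,:2].T));print(q.mean(0),cx,cy,W,H,an,np.sqrt(ev)*1000,np.degrees(np.arctan2(*E[::-1,1])))
    # obstacles
    for name,s in(('box',(slice(240,350),slice(5,150))),('log',(slice(25,110),slice(230,580)))):
        if c=='top': 
            q=P[s].reshape(-1,3);print(name,np.nanpercentile(q,[2,50,98],axis=0).round(3).tolist())
p=cv2.imread('pics/top0.png')[165:265,340:470];a=cv2.resize(p,(520,400),interpolation=3)
p=cv2.imread('pics/scene0.png')[100:200,340:460];b=cv2.resize(p,(280*400//333,280),interpolation=3) if 0 else cv2.resize(p,(480,400),interpolation=3)
cv2.imwrite('pics/c1.png',cv2.resize(np.hstack([a,b]),(800,320)))
E
```

```text
scene cheeks 304 [ 0.61259044 -0.27437128  0.0814285 ] 293 [ 0.5059667  -0.30548172  0.08221123] tops 0.09271595138138
nut 206
[ 0.56237444 -0.29517372  0.08171169] 563.5303955078125 -295.35003662109375 54.18700408935547 10.503304481506348 35.05801010131836 [ 2.14224921 14.99381635] -147.92032105947536
top cheeks 199 [ 0.61854671 -0.27783716  0.08645508] 201 [ 0.51190668 -0.30887718  0.08698171] tops 0.09328560662813119
nut 121
[ 0.56596794 -0.29484075  0.08391873] 565.9816284179688 -294.0082092285156 55.573455810546875 13.189690589904785 34.52277374267578 [ 2.83638778 15.06495512] -148.40583468958556
box [[0.258, 0.346, 0.036], [0.36, 0.43, 0.182], [0.467, 0.574, 0.185]]
log [[0.789, -0.582, 0.126], [0.843, -0.221, 0.23], [0.934, 0.136, 0.24]]
```

View pics/c1.png

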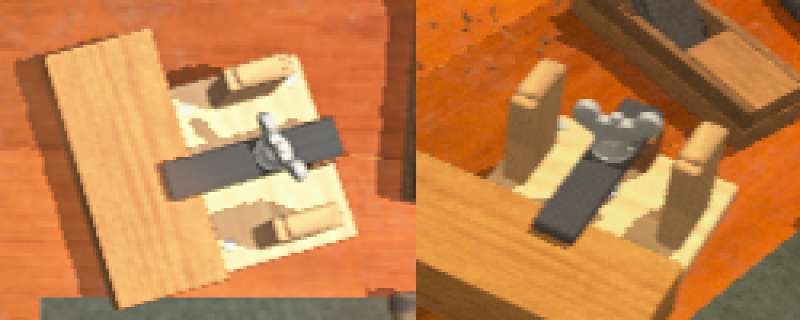

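The cheeks' axis lies at about 16° and the wings at about 33°, so the joint is near 0.35 and needs about 54° clockwise. The axis is near (0.5645, -0.2945). I'll move over it with the jaws turned across the wings.

```bash
python3 -m pendant '[{"dx":-0.634,"dy":-0.687,"wz":125,"hand":1},{"dx":-0.634,"dy":-0.687,"wz":125,"hand":1},{"dx":-0.634,"dy":-0.687,"wz":125,"hand":1},{"dx":-0.634,"dy":-0.687,"wz":125,"hand":1},{"dx":-0.634,"dy":-0.687,"wz":125,"hand":1},{"dx":-0.634,"dy":-0.687,"wz":125,"hand":1},{"dx":-0.634,"dy":-0.687,"wz":125,"hand":1},{"dx":-0.634,"dy":-0.687,"wz":125,"hand":1},{"dx":-0.634,"dy":-0.687,"wz":125,"hand":1},{"dx":-0.634,"dy":-0.687,"wz":125,"hand":1},{"dx":-0.634,"dy":-0.687,"wz":125,"hand":1},{"dx":-0.634,"dy":-0.687,"wz":125,"hand":1},{"dx":-0.634,"dy":-0.687,"wz":125,"hand":1},{"dx":-0.634,"dy":-0.687,"wz":125,"hand":1},{"dx":-0.634,"dy":-0.687,"wz":125,"hand":1},{"dx":-0.634,"dy":-0.687,"wz":125,"hand":1},{"dx":-0.634,"dy":-0.687,"wz":125,"hand":1},{"dx":-0.634,"dy":-0.687,"wz":125,"hand":1},{"dx":-0.634,"dy":-0.687,"wz":125,"hand":1},{"dx":-0.634,"dy":-0.687,"wz":125,"hand":1}]'
cat >> h.py <<'E'
from scipy.spatial.transform import Rotation as Ro
def togo(x,y,z,jaw):
    from plant import sensors
    s=sensors.state();q=s['tool_rot'];R=Ro.from_quat([q[1],q[2],q[3],q[0]])
    M=R.as_matrix();a=np.radians(jaw);Y=np.array([np.cos(a),np.sin(a),0]);Z=np.array([0,0,-1.])
    T=np.stack([np.cross(Y,Z),Y,Z],1)
    print('t',s['time'],'pos',np.round(s['tool_pos'],4),'jaw',np.degrees(np.arctan2(M[1,1],M[0,1])).round(2),'F',np.round(s['contact_force'],1),'w',s['gripper_width'])
    print('d',(M.T@(np.array([x,y,z])-s['tool_pos'])).round(4),'w',np.degrees(Ro.from_matrix(M.T@T).as_rotvec()).round(2))
E
python3 -c "
from h import *
togo(.5645,-.2945,.14,-56.7)"
```

```text
t 0.4 pos [0.2334 0.5797 0.2311] jaw 68.07 F [-0.3 -0.3 -0.1] w 1.00459069675232
d [-0.6337 -0.6872  0.0913] w [-2.0000e-02  2.0000e-02  1.2477e+02]invalid input
```

```bash
python3 -m pendant '[{"wx":0,"wy":0,"wz":5,"dx":-0.025,"dy":-0.027,"dz":0,"hand":1}]'; python3 -m pendant -h | head -30
```

```text
time: 0.48
tool_pos: [0.2452, 0.548, 0.2307]
tool_rot: [-0.001, 0.232, 0.973, 0.001]
contact_force: [0.2, -2.0, 1.3]
gripper_width: 1.002invalid input: not JSON, or not a number
```

```bash
python3 -m pendant '[{"wx":0,"wy":0,"wz":120,"dx":-0.664,"dy":-0.604,"dz":0,"hand":1},{"wx":0,"wy":0,"wz":120,"dx":-0.664,"dy":-0.604,"dz":0,"hand":1},{"wx":0,"wy":0,"wz":120,"dx":-0.664,"dy":-0.604,"dz":0,"hand":1},{"wx":0,"wy":0,"wz":120,"dx":-0.664,"dy":-0.604,"dz":0,"hand":1},{"wx":0,"wy":0,"wz":120,"dx":-0.664,"dy":-0.604,"dz":0,"hand":1},{"wx":0,"wy":0,"wz":120,"dx":-0.664,"dy":-0.604,"dz":0,"hand":1},{"wx":0,"wy":0,"wz":120,"dx":-0.664,"dy":-0.604,"dz":0,"hand":1},{"wx":0,"wy":0,"wz":120,"dx":-0.664,"dy":-0.604,"dz":0,"hand":1},{"wx":0,"wy":0,"wz":120,"dx":-0.664,"dy":-0.604,"dz":0,"hand":1},{"wx":0,"wy":0,"wz":120,"dx":-0.664,"dy":-0.604,"dz":0,"hand":1},{"wx":0,"wy":0,"wz":120,"dx":-0.664,"dy":-0.604,"dz":0,"hand":1},{"wx":0,"wy":0,"wz":120,"dx":-0.664,"dy":-0.604,"dz":0,"hand":1},{"wx":0,"wy":0,"wz":120,"dx":-0.664,"dy":-0.604,"dz":0,"hand":1},{"wx":0,"wy":0,"wz":120,"dx":-0.664,"dy":-0.604,"dz":0,"hand":1},{"wx":0,"wy":0,"wz":120,"dx":-0.664,"dy":-0.604,"dz":0,"hand":1},{"wx":0,"wy":0,"wz":120,"dx":-0.664,"dy":-0.604,"dz":0,"hand":1},{"wx":0,"wy":0,"wz":120,"dx":-0.664,"dy":-0.604,"dz":0,"hand":1},{"wx":0,"wy":0,"wz":120,"dx":-0.664,"dy":-0.604,"dz":0,"hand":1},{"wx":0,"wy":0,"wz":120,"dx":-0.664,"dy":-0.604,"dz":0,"hand":1},{"wx":0,"wy":0,"wz":120,"dx":-0.664,"dy":-0.604,"dz":0,"hand":1}]'
python3 -c "
from h import *
togo(.5645,-.2945,.14,-56.7)"
```

```text
time: 2.15
tool_pos: [0.5425, -0.236, 0.2314]
tool_rot: [0.0, 0.959, 0.284, 0.0]
contact_force: [0.7, 0.1, 0.9]
gripper_width: 0.999
t 2.15 pos [ 0.5425 -0.236   0.2314] jaw -56.96 F [0.7 0.1 0.9] w 0.9987176818648176
d [-0.0135  0.061   0.0914] w [ 0.01 -0.02 -0.26]
```

```bash
python3 -m pendant '[{"wx":0,"wy":0,"wz":0,"dx":-0.013,"dy":0.058,"dz":0,"hand":1},{"wx":0,"wy":0,"wz":0,"dx":-0.013,"dy":0.058,"dz":0.04,"hand":1},{"wx":0,"wy":0,"wz":0,"dx":-0.013,"dy":0.058,"dz":0.091,"hand":1},{"wx":0,"wy":0,"wz":0,"dx":-0.013,"dy":0.058,"dz":0.091,"hand":1},{"wx":0,"wy":0,"wz":0,"dx":-0.013,"dy":0.058,"dz":0.091,"hand":1},{"wx":0,"wy":0,"wz":0,"dx":-0.013,"dy":0.058,"dz":0.091,"hand":1}]'
python3 - <<'E'
from h import *
togo(.5645,-.2945,.07,-56.7)
o=[]
for c,(a,b,e,f) in(('top',(165,265,360,485)),('scene',(80,180,340,465))):
    p,d=cams.grab_frame(c);o.append(cv2.resize(p[a:b,e:f,::-1],(400,320),interpolation=3))
cv2.imwrite('pics/c2.png',np.hstack(o))
E
```

```text
time: 2.65
tool_pos: [0.5627, -0.2889, 0.1404]
tool_rot: [-0.0, 0.959, 0.285, -0.0]
contact_force: [-0.1, -1.0, 1.0]
gripper_width: 1.002
t 2.65 pos [ 0.5627 -0.2889  0.1404] jaw -56.9 F [-0.1 -1.   1. ] w 1.0023905678534588
d [-0.0016  0.0058  0.0704] w [-0.06  0.02 -0.2 ]
```

View pics/c2.png

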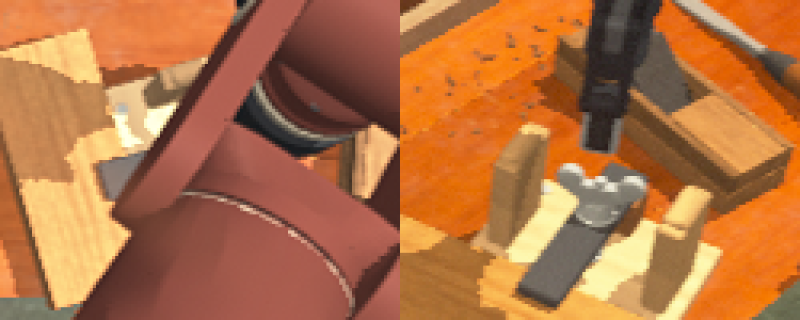

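The scene crop shows the open fingers above the nut at about (603,190), clear of both cheeks; in the top view the arm hides the nut. I'll centre and descend.

```bash
python3 -m pendant '[{"wx":0,"wy":0,"wz":0,"dx":-0.002,"dy":0.006,"dz":0.0,"hand":1},{"wx":0,"wy":0,"wz":0,"dx":-0.002,"dy":0.006,"dz":0.02,"hand":1},{"wx":0,"wy":0,"wz":0,"dx":-0.002,"dy":0.006,"dz":0.04,"hand":1},{"wx":0,"wy":0,"wz":0,"dx":-0.002,"dy":0.006,"dz":0.055,"hand":1},{"wx":0,"wy":0,"wz":0,"dx":-0.002,"dy":0.006,"dz":0.07,"hand":1},{"wx":0,"wy":0,"wz":0,"dx":-0.002,"dy":0.006,"dz":0.07,"hand":1},{"wx":0,"wy":0,"wz":0,"dx":-0.002,"dy":0.006,"dz":0.07,"hand":0},{"wx":0,"wy":0,"wz":0,"dx":-0.002,"dy":0.006,"dz":0.07,"hand":0},{"wx":0,"wy":0,"wz":0,"dx":-0.002,"dy":0.006,"dz":0.07,"hand":0},{"wx":0,"wy":0,"wz":0,"dx":-0.002,"dy":0.006,"dz":0.07,"hand":0},{"wx":0,"wy":0,"wz":0,"dx":-0.002,"dy":0.006,"dz":0.07,"hand":0}]'
python3 - <<'E'
from h import *
togo(.5645,-.2945,.07,-56.7)
p,d=cams.grab_frame('scene');cv2.imwrite('pics/c3.png',cv2.resize(p[80:180,340:465,::-1],(500,400),interpolation=3))
E
```

```text
time: 3.67
tool_pos: [0.5651, -0.296, 0.0714]
tool_rot: [0.001, 0.959, 0.285, 0.001]
contact_force: [0.3, 0.0, -0.0]
gripper_width: 0.5
t 3.6667 pos [ 0.5651 -0.296   0.0714] jaw -56.93 F [ 0.3  0.  -0. ] w 0.5004519368687516
d [ 0.0003 -0.0016  0.0014] w [ 0.1  -0.04 -0.23]
```

View pics/c3.png

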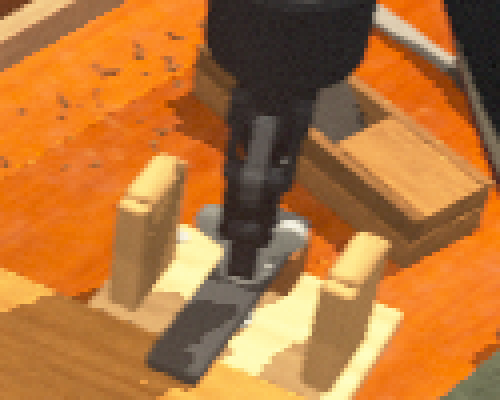

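The near finger stands in front of the middle of the nut at about (242,250), with the wings showing on both sides and both cheeks clear. I'll close.

```bash
python3 -m pendant '[{"wx":0,"wy":0,"wz":0,"dx":0,"dy":-0.001,"dz":0,"hand":-1},{"wx":0,"wy":0,"wz":0,"dx":0,"dy":-0.001,"dz":0,"hand":-1},{"wx":0,"wy":0,"wz":0,"dx":0,"dy":-0.001,"dz":0,"hand":-1},{"wx":0,"wy":0,"wz":0,"dx":0,"dy":-0.001,"dz":0,"hand":-1},{"wx":0,"wy":0,"wz":0,"dx":0,"dy":-0.001,"dz":0,"hand":-1},{"wx":0,"wy":0,"wz":0,"dx":0,"dy":-0.001,"dz":0,"hand":-1},{"wx":0,"wy":0,"wz":0,"dx":0,"dy":-0.001,"dz":0,"hand":-1},{"wx":0,"wy":0,"wz":0,"dx":0,"dy":-0.001,"dz":0,"hand":-1}]'
python3 -c "
from h import *
togo(.5645,-.2945,.07,-56.7)
from plant import sensors;print(sensors.state()['ft_torque'])"
```

```text
time: 4.38
tool_pos: [0.5657, -0.2974, 0.0711]
tool_rot: [0.004, 0.959, 0.284, 0.002]
contact_force: [5.2, -7.8, -4.6]
gripper_width: 0.082
t 4.3833 pos [ 0.5657 -0.2974  0.0711] jaw -56.97 F [ 5.2 -7.8 -4.6] w 0.08229918435491262
d [ 0.0005 -0.0031  0.0011] w [ 0.45 -0.08 -0.27]
[-1.13912742 -0.90251998 -0.06381198]
```

It grips at about 7 mm. The side force says the axis lies about 2–3 mm along tool +y, so I'll shift there and turn.

```bash
python3 -m pendant '[{"wx":0,"wy":0,"wz":0,"dx":0,"dy":0.003,"dz":0,"hand":-1},{"wx":0,"wy":0,"wz":5,"dx":0,"dy":0.003,"dz":0,"hand":-1},{"wx":0,"wy":0,"wz":10,"dx":0,"dy":0.003,"dz":0,"hand":-1},{"wx":0,"wy":0,"wz":15,"dx":0,"dy":0.003,"dz":0,"hand":-1},{"wx":0,"wy":0,"wz":20,"dx":0,"dy":0.003,"dz":0,"hand":-1},{"wx":0,"wy":0,"wz":20,"dx":0,"dy":0.003,"dz":0,"hand":-1},{"wx":0,"wy":0,"wz":20,"dx":0,"dy":0.003,"dz":0,"hand":-1}]'
python3 - <<'E'
from h import *
togo(.566,-.297,.07,-111)
from plant import sensors;print(sensors.state()['ft_torque'])
p,d=cams.grab_frame('scene');cv2.imwrite('pics/c4.png',cv2.resize(p[80:180,340:465,::-1],(500,400),interpolation=3))
E
```

```text
time: 4.97
tool_pos: [0.5658, -0.2974, 0.071]
tool_rot: [0.0, 0.993, 0.115, 0.0]
contact_force: [-0.9, 0.3, 3.5]
gripper_width: 0.08
t 4.9667 pos [ 0.5658 -0.2974  0.071 ] jaw -76.83 F [-0.9  0.3  3.5] w 0.0803795618865305
d [ 0.0003 -0.0004  0.001 ] w [ 0.000e+00 -3.000e-02  3.417e+01]
[ 0.14864378  0.16856707 -0.12411212]
```

View pics/c4.png

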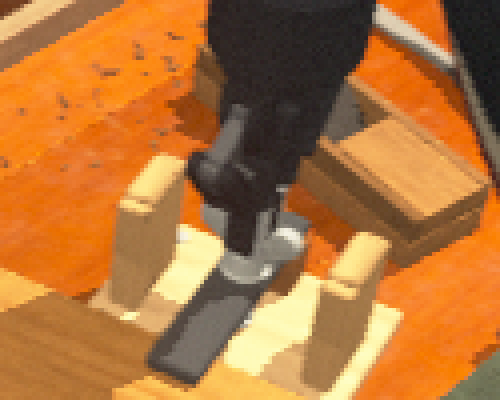

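The nut follows: the wing end has moved to about (290,240) and the moment of 0.12 N m matches the friction. I'll carry on to the stop.

```bash
python3 -m pendant '[{"wx":0,"wy":0,"wz":5,"dx":0,"dy":0,"dz":0,"hand":-1},{"wx":0,"wy":0,"wz":10,"dx":0,"dy":0,"dz":0,"hand":-1},{"wx":0,"wy":0,"wz":15,"dx":0,"dy":0,"dz":0,"hand":-1},{"wx":0,"wy":0,"wz":20,"dx":0,"dy":0,"dz":0,"hand":-1},{"wx":0,"wy":0,"wz":25,"dx":0,"dy":0,"dz":0,"hand":-1},{"wx":0,"wy":0,"wz":29,"dx":0,"dy":0,"dz":0,"hand":-1},{"wx":0,"wy":0,"wz":29,"dx":0,"dy":0,"dz":0,"hand":-1},{"wx":0,"wy":0,"wz":29,"dx":0,"dy":0,"dz":0,"hand":-1}]'
python3 - <<'E'
from h import *
togo(.566,-.297,.07,-111)
from plant import sensors;print(sensors.state()['ft_torque'])
E
```

```text
time: 5.68
tool_pos: [0.5659, -0.2971, 0.0709]
tool_rot: [-0.0, 0.991, -0.137, 0.0]
contact_force: [-1.3, 1.4, 6.7]
gripper_width: 0.08
t 5.6833 pos [ 0.5659 -0.2971  0.0709] jaw -105.77 F [-1.3  1.4  6.7] w 0.08043369857368353
d [ 0.0001 -0.0002  0.0009] w [-0.03 -0.02  5.23]
[ 0.32947486  0.18314696 -0.11618841]
```

```bash
python3 -m pendant '[{"wx":0,"wy":0,"wz":3,"dx":0,"dy":0,"dz":0,"hand":-1},{"wx":0,"wy":0,"wz":5,"dx":0,"dy":0,"dz":0,"hand":-1},{"wx":0,"wy":0,"wz":6,"dx":0,"dy":0,"dz":0,"hand":-1},{"wx":0,"wy":0,"wz":6,"dx":0,"dy":0,"dz":0,"hand":-1}]'
python3 - <<'E'
from h import *
togo(.566,-.297,.07,-111)
from plant import sensors;print(sensors.state()['ft_torque'])
E
```

```text
time: 6.02
tool_pos: [0.5659, -0.2972, 0.071]
tool_rot: [0.0, 0.982, -0.188, 0.0]
contact_force: [-1.0, 2.2, 5.1]
gripper_width: 0.078
t 6.0167 pos [ 0.5659 -0.2972  0.071 ] jaw -111.68 F [-1.   2.2  5.1] w 0.07779286675051701
d [ 0.     -0.0002  0.001 ] w [-0.   -0.02 -0.68]
[0.38089929 0.09494694 0.45647007]
```

```bash
python3 -m pendant '[{"wx":0,"wy":0,"wz":2,"dx":0,"dy":0,"dz":0,"hand":-1},{"wx":0,"wy":0,"wz":2,"dx":0,"dy":0,"dz":0,"hand":-1},{"wx":0,"wy":0,"wz":2,"dx":0,"dy":0,"dz":0,"hand":-1}]'
python3 - <<'E'
from h import *
togo(.566,-.297,.07,-111)
from plant import sensors;print(sensors.state()['ft_torque'])
E
```

```text
time: 6.27
tool_pos: [0.5659, -0.2972, 0.071]
tool_rot: [0.0, 0.979, -0.204, 0.0]
contact_force: [-1.4, 2.0, 4.7]
gripper_width: 0.079
t 6.2667 pos [ 0.5659 -0.2972  0.071 ] jaw -113.57 F [-1.4  2.   4.7] w 0.07861358471167953
d [-0.     -0.0002  0.001 ] w [ 0.02 -0.03 -2.57]
[0.35496741 0.08329164 0.99177375]
```

The moment climbs steeply, from -0.12 to 0.46 to 0.99 N m, so the nut is at its stop. I'll open half-way and lift straight up.

```bash
python3 -m pendant '[{"wx":0,"wy":0,"wz":-2,"dx":0,"dy":0,"dz":0,"hand":0},{"wx":0,"wy":0,"wz":-2,"dx":0,"dy":0,"dz":0,"hand":0},{"wx":0,"wy":0,"wz":-2,"dx":0,"dy":0,"dz":0,"hand":0},{"wx":0,"wy":0,"wz":-2,"dx":0,"dy":0,"dz":0,"hand":0},{"wx":0,"wy":0,"wz":-2,"dx":0,"dy":0,"dz":0,"hand":0},{"wx":0,"wy":0,"wz":-2,"dx":0,"dy":0,"dz":0,"hand":0},{"wx":0,"wy":0,"wz":-2,"dx":0,"dy":0,"dz":-0.02,"hand":0},{"wx":0,"wy":0,"wz":-2,"dx":0,"dy":0,"dz":-0.05,"hand":0},{"wx":0,"wy":0,"wz":-2,"dx":0,"dy":0,"dz":-0.09,"hand":0},{"wx":0,"wy":0,"wz":-2,"dx":0,"dy":0,"dz":-0.13,"hand":0},{"wx":0,"wy":0,"wz":-2,"dx":0,"dy":0,"dz":-0.15,"hand":0},{"wx":0,"wy":0,"wz":-2,"dx":0,"dy":0,"dz":-0.15,"hand":0},{"wx":0,"wy":0,"wz":-2,"dx":0,"dy":0,"dz":-0.15,"hand":0},{"wx":0,"wy":0,"wz":-2,"dx":0,"dy":0,"dz":-0.15,"hand":0}]'
python3 - <<'E'
from h import *
togo(.566,-.297,.07,-111)
p,d=cams.grab_frame('scene');cv2.imwrite('pics/c5.png',cv2.resize(p[80:180,340:465,::-1],(500,400),interpolation=3))
P=cloud('scene',d);sat=p.max(-1).astype(int)-p.min(-1)
g=(sat<40)&(np.hypot(P[...,0]-.565,P[...,1]+.293)<.035)&(P[...,2]>.068)&(P[...,2]<.1)
q=P[g];ev,E=np.linalg.eigh(np.cov(q[:,:2].T));print(len(q),np.degrees(np.arctan2(*E[::-1,1])),cv2.minAreaRect(q[:,:2].astype(np.float32)*1000))
from plant import finder
print(finder.look_for('scene','spare_wing_end')[:2])
E
```

```text
time: 7.43
tool_pos: [0.565, -0.2969, 0.2188]
tool_rot: [-0.0, 0.982, -0.19, -0.001]
contact_force: [-0.5, 0.7, -0.2]
gripper_width: 0.5
t 7.4333 pos [ 0.565  -0.2969  0.2188] jaw -111.93 F [-0.5  0.7 -0.2] w 0.4997783951078509
d [ 0.0013 -0.0002  0.1488] w [-0.03  0.12 -0.93]
152 159.3205914880769 ((562.8641357421875, -293.629150390625), (13.549551963806152, 50.59628677368164), 72.59990692138672)
[{'position': [0.5347, 0.113, 0.0792], 'score': 0.83}, {'position': [0.5674, -0.289, 0.0825], 'score': 0.32}]
```

View pics/c5.png

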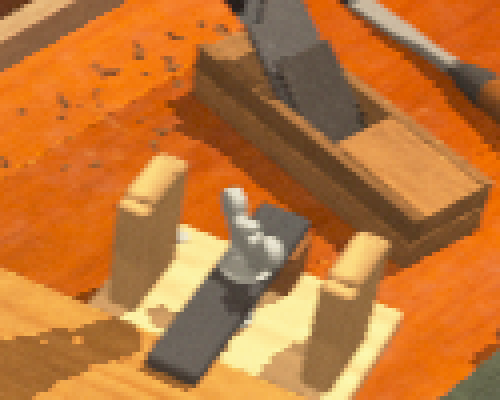

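The wings run from about (235,195) to (270,250), measured at -20.7° against the expected stop at -21°. The cheeks are untouched and the hand is clear, so I'll hand in.

```bash
python3 -c "
from plant import job
print(job.job_done())"
```

```text
the job is handed in; nothing more can be done
None
```

I turned the wing nut on the hold-down with the block about 54° clockwise to its stop. Then I let go, lifted the hand clear and handed the job in at about 7.5 s.

- **Nut at the stop:** the twisting moment rose steeply at the end, to about 1 N m. In the last picture the wings point at -20.7°, against about -21° expected for the stop.
- **Cheeks:** the last picture shows both standing as before, and the fingers stayed clear of them in the pictures taken on the way. The contact forces I read stayed below about 11 N, the highest while closing on the nut.
- **Other nut:** the finder puts its wing end within about 1 mm across and 5 mm in height of the first reading. The finder is only good to about 4 mm, and the arm only passed high above it.
- **What went wrong or disagreed:**
  - My first move call was refused for leaving out some keys, and nothing moved.
  - The nut's axis lay 2–3 mm from my camera estimate, which I corrected from the grip force.
  - The moment sensor read about -0.12 N m while the nut was turning, the opposite sign to what I expected. I judged the stop by the rise instead.

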